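# Back off an over-driven wedge under a microwave door and set it snug again

## Robot

A 7-joint arm with a two-finger parallel gripper is mounted at the origin on the work surface. World frame = base frame: x ahead of the robot, y to its left, z up, the work surface at z = 0. Lengths are in m, angles in rad, forces in N, time in s.
With the tool pointing down it reaches from about 0.4 to 0.85 m from the base axis. Payload 10.4 kg.
Tool frame: the origin (TCP) lies between the finger pads; the fingertips stand 17 mm ahead of it and the grasp point (between the pads) lies 2 mm behind it; x points along the fingers, y is the direction in which the jaws open and shut, and the axes are right-handed (so a half turn about x gives the same grasp; the last joint's range is limited). The gripper opens to 87 mm and grips with 3 to 60 N. Pads are 19 mm wide; open, the fingers measure 117 mm over their backs; the gripper's body (75 mm by 190 mm) begins 51 mm behind the grasp point.
Start: joints at [-1.366, 0.332, -0.065, 1.46, 0.022, 1.35, -0.088], TCP at [0.141, 0.609, 0.24] pointing down, gripper open.
Joint ranges: [-2.6, 2.6], [-0.5, 2.12], [-1.47, 1.34], [0.16, 2.42], [-1.27, 4.41], [0.06, 2.06], [-2.6, 2.6]. Speed limits (rad/s): [2.22, 2.22, 2.79, 2.79, 3.14, 3.14, 3.14].

## Interface

Orientations are given as a unit quaternion [x, y, z, w].
In Python, from bench import r, optics, close_job gives the robot as it stands.
- The arm moves only by the shell command python3 -m inch 'ROWS' [OPENING] [FORCE]. ROWS is JSON, a list of rows, each an object with "translation": the shift along the tool's x, y, z in cm, a list of three; "spin": the turn about the tool's x in degrees. In form: [{"translation": [tx, ty, tz], "spin": spin}, ...]. A call has 1 to 20 rows; each row shifts and turns the pose as measured when the row begins, along the tool's axes as they then stand; what a row does not reach is not made up. A row lasts 1/8 s, in which the tool goes at most 62.5 mm and 10.7 degrees, less where a joint would pass 70% of its speed; a pose out of reach is approached as far as the arm can. A call is refused whole if a number of a shift passes 6.25 or a number of a turn 10.7, either way. A call with a gripper value outside its range is refused whole. OPENING is the closure, from 0 (fully open) to 1 (shut), set as the call begins (- or left out, the last holds). The fingers move at their own pace and stop on an object; FORCE is the grip in N (left out, the last holds). Time passes only in rows, so rows that do not move let the fingers close. It gives the time, the measured TCP pose, the force and the opening at its end, in the units of the state.
- r.read_state(): the state, without advancing time (a new reading comes with each control period).
- optics.camera(name): name is "scene" or "top"; returns the picture (480x640x3 uint8, red, green, blue); there is no depth.
- optics.camera_model(name): a dict with "camera_matrix" (3x3 intrinsics, pixels), "dist" ([k1, k2, p1, p2, k3] as OpenCV has them; the pictures are not rectified), "world_from_camera" (4x4, takes a point from camera to world coordinates). Camera axes: x right, y down, z forward; pixel columns grow to the right and rows downward; lengths in m; the calibration is good to about 2 mm. A picture is of the moment at which its call begins. camera_model takes no time and is no camera call.
- close_job(): hands the job in, once; it reports no verdict.
The state is a dict: "time": time; "joint_positions": joint angles; "joint_vel": joint speeds; "joint_torque": joint torques, N m; "ee_pos": TCP position; "eef_rot": TCP orientation; "ft_force": force on the tool from outside, world axes, zero at the start; "torque": the same for the moment, N m; "width": finger opening in m.
Only numpy, scipy, OpenCV 4.12 (cv2) and the standard library are available. Lean on these libraries where they do the work, as an engineer would, in place of code of your own. Each camera call takes 0.05 s, during which the arm holds its last target.

## Task

The wooden wedge under the free end of this microwave's open door has been driven in too far and has jacked the door up off its worn hinge. Work the wedge back in small tugs, so that the door comes down gently without dropping and without being swung, until the door sits fully down on its hinge and the wedge is loose; then slide the wedge in again just until you feel it bite and take some of the door's weight, without raising the door, and let go of it there. Leave the glass turntable, spray can, screwdriver and screw tray where they are.

Things in the scene. Friction and masses are not known exactly. Their poses are not given: they have to be found in the camera images.
- wedge_mid (a point): Loose pale wooden wedge, 190 mm long, 38 mm wide, 0.1 kg, flat on the bench. The point is half-way along, 11 mm above its underside. x runs along it to the thin end, z up. Its sloping top falls from 38 mm high at the thick end (95 mm towards -x) to 6 mm at the thin end (95 mm towards +x). The thin end is under the door; 110 to 125 mm of it stick out past the door's free end, in line with it.
- wedge: The same wedge; origin at the centre of its underside, axes as for wedge_mid. Under the jacked-up door it takes some 6 to 20 N to draw it back; loose it drags with 3 N or less. Pushed in again it slides freely, then bites: the push rises quickly over a few mm of travel, 5 to 8 N is snug, and from about 10 N on it may begin to raise a light door.
- door_corner (a point): Middle of the lower edge at the free end of the door, where it rests on the wedge's slope; y points along the door to the hinge, z up. The door is a white upright panel with a dark window, 300 mm long, 34 mm thick, 222 mm high, 0.9 to 1.4 kg. The worn hinge lets it slide up and down. When it sits fully down, this edge is 12 to 15 mm above the bench, differently from oven to oven: feel for it.
- door_lift (a joint): How far the door is lifted off its hinge pin, in m: 0 = sitting fully down on the hinge, larger = jacked up. At the start some 2 to 7 mm. The door sinks by its own weight as the wedge is drawn out (about 1 mm for each 6 mm of wedge).
- door_swing (a joint): Swing of the door about its upright hinge, in rad, from where it stood at the start (0); positive = towards shut. The stiff hinge holds it, but a sideways push of about 3 N at its free end moves it.
- hinge_pin: Lower hinge of the door on the oven, with the door it carries; origin below the hinge within 3 mm of the bench top, at the end of the door away from the wedge, 300 mm from the free end. It does not move.
- oven: White microwave oven, 430 mm wide, 320 mm deep, 240 mm high, heavy and immovable. Origin within 3 mm of the bench top below the free end of the open door as found (on the door's inner face); its y axis points along the open door to the hinge and on to the oven's back, its x axis along the oven's front, away from the open door.
- turntable_mid (a point): Bystander: glass turntable plate, 245 mm across, 16 mm high, lying flat; the point is its centre.
- spray_can_mid (a point): Bystander: upright spray can, 52 mm across, 170 mm high; the point is its centre.
- screwdriver_grip (a point): Bystander: screwdriver with orange handle, 220 mm long, lying flat; the point is in its handle.
- screw_tray_mid (a point): Bystander: open steel tray of hinge screws, 100 x 140 x 30 mm; the point is its centre.
Things that resemble listed ones, but are neither listed nor needed, are in the scene too. Of the things like the wedge, leave any that is purple; of the rest the smaller one is meant.

How it is judged:
On the way:
1. the door sits fully down on its hinge and the wedge is loose under it (value of joint door_lift below 0.0012 m and contact force between wedge and hinge_pin below 0.5 N), for 0.2 s.
At the end, for the whole second after the job is handed in: The wedge lies flat on the bench under the door's free end, at rest and released, and carries at least 2 N of the door's weight, while the door still sits down on its hinge (lifted less than 2 mm) and stands within 0.1 rad of where it was (contact force between wedge and hinge_pin above 2 N and value of joint door_lift below 0.002 m and angle between wedge_mid's own z axis and vertical below 0.06 rad and linear speed of wedge below 0.01 m/s and value of joint door_swing between -0.1 and 0.1 rad); the robot touches nothing.
It fails at once if the door drops (sinks faster than 0.08 m/s) (velocity of joint door_lift below -0.08 m/s).
It fails at once if the door is swung by more than 0.15 rad (value of joint door_swing above 0.15 rad or value of joint door_swing below -0.15 rad).
It fails at once if a bystander is moved by more than 30 mm (distance of any of turntable_mid, spray_can_mid, screwdriver_grip, screw_tray_mid from where it was at the start of the episode above 0.03 m).
It also fails if it takes over 51 s, if anything falls off the work surface, if the arm or the gripper's body presses on something with over 40 N, if the wrist force passes 120 N, or if a joint passes its speed limit or range.

## Working session

There is one attempt and no reset: what is moved stays moved. The work goes in short steps, Python scripts to look and compute and a shell command to move; the robot and the scene stay as the last step left them, time stands still between calls to the robot, and variables do not carry over. Pictures are saved under pics/ and viewed, and the job is handed in when it is done.

```bash
mkdir -p pics; ls; python3 - <<'E'
from bench import r, optics
import cv2
for n in ("scene","top"):
    im=optics.camera(n); cv2.imwrite(f"pics/{n}0.png",im[:,:,::-1])
    m=optics.camera_model(n); print(n,m)
print(r.read_state())
E
```

```text
pics
scene {'camera_matrix': array([[493.37165818,   0.        , 316.77820665],
       [  0.        , 493.37165818, 243.52621249],
       [  0.        ,   0.        ,   1.        ]]), 'dist': array([-0.02354021,  0.        ,  0.        ,  0.        ,  0.        ]), 'world_from_camera': array([[ 0.25091893,  0.81984727, -0.5146748 ,  1.05970739],
       [ 0.96793726, -0.20606569,  0.14364678, -0.18780793],
       [ 0.0117116 , -0.53421661, -0.8452665 ,  0.92450154],
       [ 0.        ,  0.        ,  0.        ,  1.        ]])}
top {'camera_matrix': array([[474.69265929,   0.        , 317.47708745],
       [  0.        , 474.69265929, 241.25758097],
       [  0.        ,   0.        ,   1.        ]]), 'dist': array([-0.04245231,  0.        ,  0.        ,  0.        ,  0.        ]), 'world_from_camera': array([[ 0.02375794, -0.99132023,  0.12930489,  0.39856202],
       [-0.9994735 , -0.02641152, -0.01884568, -0.04078199],
       [ 0.02209724, -0.12878907, -0.99142578,  1.28872872],
       [ 0.        ,  0.        ,  0.        ,  1.        ]])}
{'time': 0.1, 'joint_positions': array([-1.36558472,  0.3328176 , -0.06465887,  1.46084814,  0.02157611,
        1.34987005, -0.08850912]), 'joint_vel': array([-0.00051392, -0.00102483,  0.00101437, -0.00189992, -0.00027406,
        0.00090565, -0.00123591]), 'joint_torque': array([ 1.96060726e-03, -6.24556160e+01,  2.47147784e-02, -3.90715349e+01,
       -6.15548179e-02,  3.66872759e-02,  7.35461595e-05]), 'ee_pos': array([0.14110125, 0.60854392, 0.23883218]), 'eef_rot': array([ 0.07994123,  0.70255745, -0.08082181,  0.70248862]), 'ft_force': array([-0.31270655,  0.00930338,  0.43180791]), 'torque': array([0.0101109 , 0.07002533, 0.00514515]), 'width': 0.08681338279052261}
```

View pics/scene0.png

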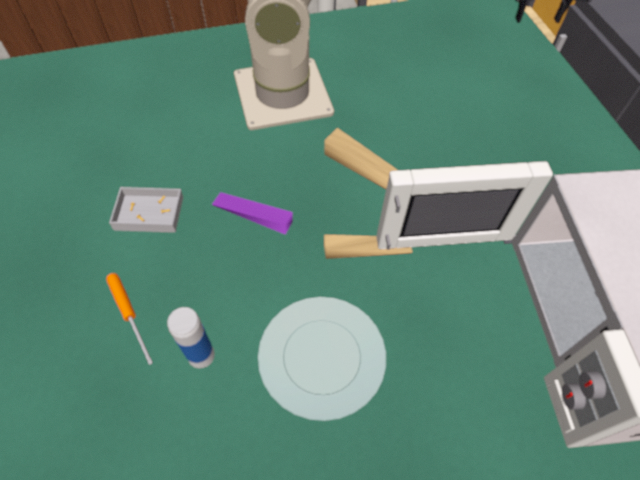

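View pics/top0.png

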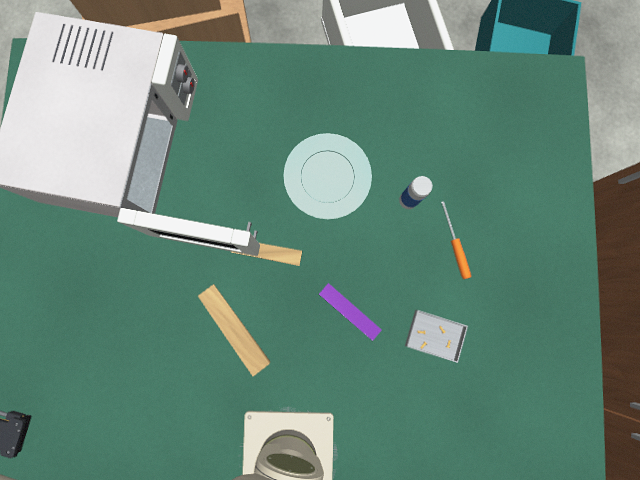

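```bash
cat > h.py <<'E'
import numpy as np, cv2
from bench import r, optics
def ray(n,px):
    m=optics.camera_model(n); K=m["camera_matrix"]; T=m["world_from_camera"]
    p=cv2.undistortPoints(np.array(px,float).reshape(-1,1,2),K,m["dist"]).reshape(-1,2)
    d=np.c_[p,np.ones(len(p))]@T[:3,:3].T
    return T[:3,3],d
def onz(n,px,z):
    o,d=ray(n,px); z=np.broadcast_to(z,len(d))
    return o+d*((z-o[2])/d[:,2])[:,None]
def proj(n,P):
    m=optics.camera_model(n); T=np.linalg.inv(m["world_from_camera"])
    rv,_=cv2.Rodrigues(T[:3,:3]); return cv2.projectPoints(np.array(P,float).reshape(-1,1,3),rv,T[:3,3],m["camera_matrix"],m["dist"])[0].reshape(-1,2)
E
python3 - <<'E'
import cv2
a=cv2.imread("pics/top0.png")[195:285,110:320]; b=cv2.imread("pics/scene0.png")[150:280,310:440]
cv2.imwrite("pics/a.png",cv2.resize(a,None,fx=3.8,fy=3.8,interpolation=cv2.INTER_CUBIC))
cv2.imwrite("pics/b.png",cv2.resize(b,None,fx=4.5,fy=4.5,interpolation=cv2.INTER_CUBIC))
import numpy as np
for n,(x0,y0,x1,y1) in (("top",(225,230,310,275)),("scene",(315,225,420,265))):
    im=cv2.imread(f"pics/{n}0.png"); h=cv2.cvtColor(im,cv2.COLOR_BGR2HSV)
    m=cv2.inRange(h,(8,60,90),(28,255,255)); k=np.zeros_like(m);k[y0:y1,x0:x1]=m[y0:y1,x0:x1]
    cs,_=cv2.findContours(k,cv2.RETR_EXTERNAL,cv2.CHAIN_APPROX_NONE)
    for c in cs:
        if cv2.contourArea(c)>30: print(n,cv2.contourArea(c),cv2.approxPolyDP(c,2,True).reshape(-1,2).tolist())
E
```

```text
top 583.0 [[253, 255], [299, 265], [301, 251], [259, 243], [259, 253], [257, 256]]
scene 1279.5 [[324, 235], [326, 257], [411, 252], [410, 247], [379, 249], [375, 236]]
```

View pics/a.png

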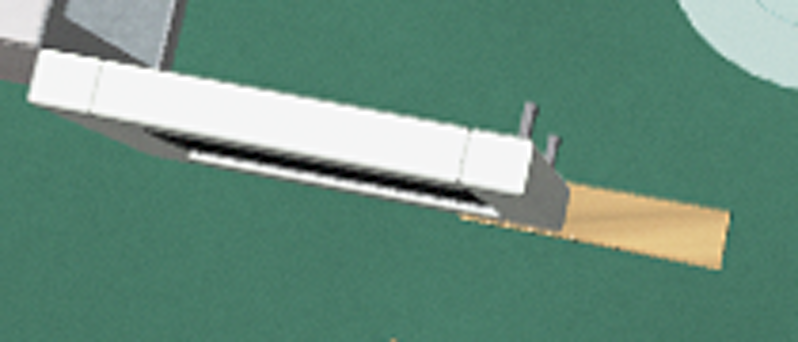

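View pics/b.png

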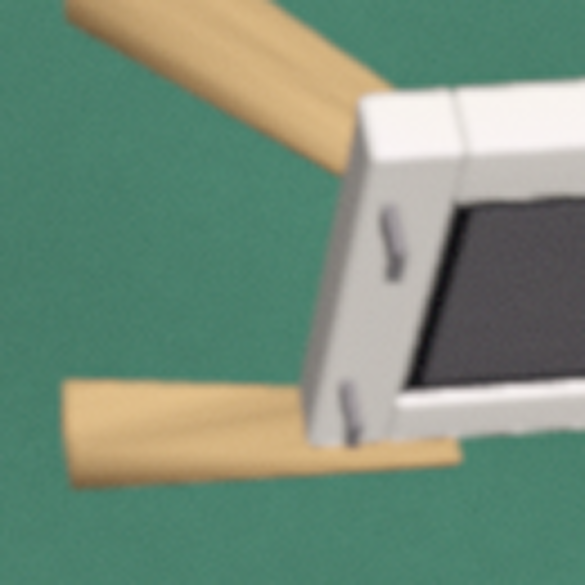

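```bash
python3 - <<'E'
from h import *
np.set_printoptions(precision=4,suppress=True)
t=onz("top",[[302.1,250.5],[299.7,265.8],[301.2,250.2]],.038); print(t)
e=(t[0]+t[1])/2; print("thick end mid",e, "width",np.linalg.norm(t[0]-t[1]))
s=onz("scene",[[324,234.5],[375,235.7]],[.038,.025]);print("scene thick top far",s)
s2=onz("scene",[[326,257.8]],[0.0]);print("scene thick bottom near",s2)
s3=onz("scene",[[412,247.5],[412.3,252.5]],[.006,0]);print("thin",s3)
s4=onz("scene",[[316+9.2,231.5+3+0],[310+70/4.5,150+488/4.5],[310+462/4.5,150+462/4.5]],[.038,0,0]);print(s4)
# door top edges in top view
f=lambda x,y:[110+x/3.8,195+y/3.8]
d=onz("top",[f(532,140),f(525,193),f(45,50),f(29,101)],.237);print("door top",d)
d=onz("top",[f(568,186),f(560,231)],.018);print("door bottom free",d)
g=onz("scene",[[310+310/4.5,150+442/4.5]],.018);print(g)
E
```

```text
[[ 0.5359 -0.0244  0.038 ]
 [ 0.4952 -0.0192  0.038 ]
 [ 0.5367 -0.022   0.038 ]]
thick end mid [ 0.5155 -0.0218  0.038 ] width 0.041082771703024656
scene thick top far [[ 0.5015 -0.0163  0.038 ]
 [ 0.5234  0.0934  0.025 ]]
scene thick bottom near [[ 0.5373 -0.0204 -0.    ]]
thin [[0.5615 0.1688 0.006 ]
 [0.5706 0.1672 0.    ]]
[[ 0.5021 -0.0138  0.038 ]
 [ 0.5386 -0.0218  0.    ]
 [ 0.5712  0.1679  0.    ]]
door top [[0.5529 0.0906 0.237 ]
 [0.5214 0.0933 0.237 ]
 [0.5991 0.3814 0.237 ]
 [0.5683 0.3885 0.237 ]]
door bottom free [[0.5528 0.091  0.018 ]
 [0.5207 0.0954 0.018 ]]
[[0.5522 0.0937 0.018 ]]
```

```bash
cat >> h.py <<'E'
from scipy.spatial.transform import Rotation as R
np.set_printoptions(precision=4,suppress=True)
A=np.radians(9.4); U=np.array([np.sin(A),np.cos(A),0]); V=np.array([np.cos(A),-np.sin(A),0])
def st():
    s=r.read_state(); M=R.from_quat(s["eef_rot"]).as_matrix()
    print("t",s["time"],"p",s["ee_pos"],"F",s["ft_force"],"Fu",round(s["ft_force"]@U,2),"Fv",round(s["ft_force"]@V,2),"w",s["width"]); return s["ee_pos"],M
def to(t):
    p,M=st(); print("x,y,z axes",M.T.tolist()); print("cm in tool:",(M.T@(np.array(t)-p)*100).round(2))
    for sg in (1,-1):
        # spin about tool x so that y -> sg*V
        y=M.T@(sg*V); print("spin deg",np.degrees(np.arctan2(y[2],y[1])).round(1))
E
python3 - <<'E'
from h import *
to([.523,.0096,.29])
print(onz("top",[[328,176]],.016), onz("top",[[371,176]],.016))
print(r.read_state()["joint_positions"])
E
```

```text
t 0.1 p [0.1411 0.6085 0.2388] F [-0.3127  0.0093  0.4318] Fu -0.04 Fv -0.31 w 0.08681338279052261
x,y,z axes [[-0.00023827680784266336, -0.0012261925751243657, -0.9999992198376616], [0.2258794165744823, 0.9741544697098694, -0.001248323778016383], [0.9741552403965882, -0.22587953779847342, 4.485324608888286e-05]]
cm in tool: [ -5.05 -49.73  50.73]
spin deg 86.3
spin deg -93.7
[[ 0.7467 -0.0897  0.016 ]] [[ 0.7504 -0.2086  0.016 ]]
[-1.3656  0.3328 -0.0647  1.4608  0.0216  1.3499 -0.0885]
```

```bash
python3 -m inch '[{"translation":[-2,-3,3],"spin":4},{"translation":[-2,-3,4],"spin":5},{"translation":[-2,-3,4],"spin":5},{"translation":[-1,-3,4],"spin":5},{"translation":[0,-3,4.5],"spin":6},{"translation":[0,-1,4.5],"spin":6},{"translation":[0,0,4.5],"spin":6},{"translation":[0,0,4.5],"spin":6}]' 0.3; python3 - <<'E'
from h import *
to([.523,.0096,.25])
E
```

```text
time: 1.1
ee_pos: [0.3542, 0.2831, 0.3085]
eef_rot: [0.336, 0.621, -0.34, 0.621]
ft_force: [0.1, -0.2, -0.3]
width: 0.061
t 1.1 p [0.3542 0.2831 0.3085] F [ 0.082  -0.1696 -0.3194] Fu -0.15 Fv 0.11 w 0.06096207000203267
x,y,z axes [[-0.0029423095973752367, -0.005136150769181114, -0.9999824812313012], [0.8393393776317524, 0.543582307130857, -0.005261609168058234], [0.5435998086561253, -0.8393401547224886, 0.0027115861507927552]]
cm in tool: [ 5.94 -0.67 32.11]
spin deg 42.3
spin deg -137.7
```

```bash
python3 -m inch '[{"translation":[0,0,4.2],"spin":5.3},{"translation":[0,0,4.2],"spin":5.3},{"translation":[0,0,4.2],"spin":5.3},{"translation":[0,0,4.2],"spin":5.3},{"translation":[0,0,4.2],"spin":5.3},{"translation":[0,0,4.2],"spin":5.3},{"translation":[0,0,4.2],"spin":5.3},{"translation":[0,0,4.2],"spin":5.2}]'; python3 - <<'E'
from h import *
to([.523,.0096,.12])
E
```

```text
time: 2.1
ee_pos: [0.4335, -0.0475, 0.3081]
eef_rot: [-0.542, -0.45, 0.548, -0.451]
ft_force: [-0.2, -0.3, -0.2]
width: 0.0606
t 2.1 p [ 0.4335 -0.0475  0.3081] F [-0.1934 -0.3244 -0.209 ] Fu -0.35 Fv -0.14 w 0.060632189417345356
x,y,z axes [[-0.005761087300815981, -0.006627175737801527, -0.9999614444641618], [0.9818886763486037, -0.18940763576373348, -0.004401678404908682], [-0.18937116235451407, -0.9818761775581142, 0.00759834273819554]]
cm in tool: [18.72  7.79 -7.45]
spin deg -1.5
spin deg 178.5
```

Tool z now points along the wedge outward (−u). Move above the grasp point at z≈0.12 and take pictures.

```bash
python3 -m inch '[{"translation":[3,2.6,-1],"spin":-1.5},{"translation":[4,2.6,-2]},{"translation":[4,2.5,-2]},{"translation":[4,0,-2]},{"translation":[3,0,-1]},{"translation":[0,0,0]}]' 2>&1 | tail -1; python3 -m inch '[{"translation":[0,0,0],"spin":0}]'; python3 - <<'E'
from h import *
to([.523,.0096,.12])
for n in ("scene","top"): cv2.imwrite(f"pics/{n}1.png",optics.camera(n)[:,:,::-1])
E
```

```text
schema error: expected keys translation, spin
time: 2.22
ee_pos: [0.433, -0.0506, 0.3082]
eef_rot: [-0.544, -0.448, 0.55, -0.449]
ft_force: [0.4, 1.2, -0.1]
width: 0.0607
t 2.225 p [ 0.433  -0.0506  0.3082] F [ 0.3683  1.1582 -0.0573] Fu 1.2 Fv 0.17 w 0.06072947091966654
x,y,z axes [[-0.005563851921488228, -0.006009412554269233, -0.9999664646939659], [0.98065932494671, -0.19567566479173396, -0.004280491020441979], [-0.19564337951195504, -0.9806502542543216, 0.006981896882335942]]
cm in tool: [18.73  7.72 -7.8 ]
spin deg -1.9
spin deg 178.1
```

```bash
python3 -m inch '[{"translation":[3,2.6,-1],"spin":-1.9},{"translation":[4,2.6,-2],"spin":0},{"translation":[4,2.5,-2],"spin":0},{"translation":[4,0,-2],"spin":0},{"translation":[3,0,-1],"spin":0},{"translation":[0,0,0],"spin":0}]' ; python3 - <<'E'
from h import *
to([.523,.0096,.022])
for n in ("scene","top"): cv2.imwrite(f"pics/{n}1.png",optics.camera(n)[:,:,::-1])
E
```

```text
time: 3.08
ee_pos: [0.5238, 0.0295, 0.1207]
eef_rot: [-0.531, -0.464, 0.536, -0.464]
ft_force: [-0.8, -1.1, -0.4]
width: 0.0607
t 3.075 p [0.5238 0.0295 0.1207] F [-0.8073 -1.102  -0.3876] Fu -1.22 Fv -0.62 w 0.06071631481551021
x,y,z axes [[-0.00635644568032373, -0.005001571590381282, -0.9999672894049784], [0.9903718232954286, -0.1383193809120093, -0.005603613709670663], [-0.13828682952762283, -0.9903750467099548, 0.005832635206611758]]
cm in tool: [9.88 0.25 1.92]
spin deg 1.5
spin deg -178.5
```

View pics/scene1.png

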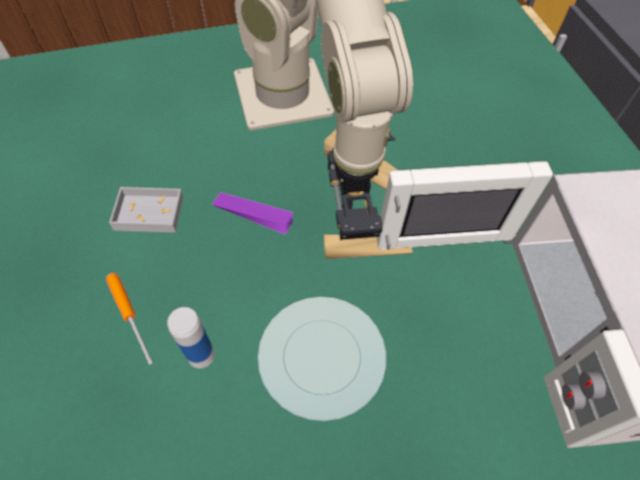

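View pics/top1.png

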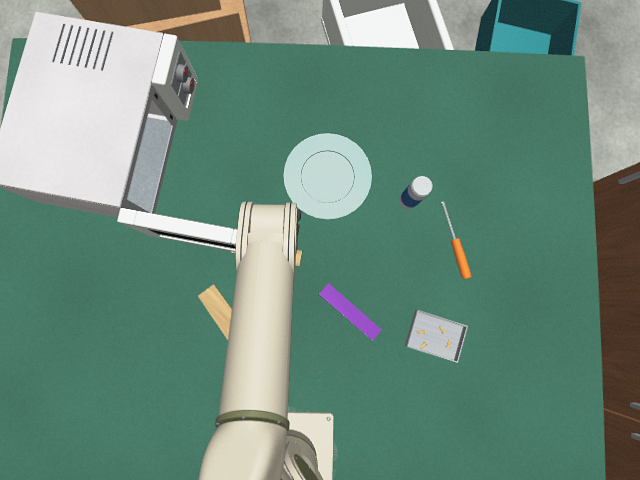

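```bash
python3 -m inch '[{"translation":[0,0,2],"spin":1.2},{"translation":[2,0.1,0],"spin":0},{"translation":[2,0,0],"spin":0},{"translation":[2,0,0],"spin":0},{"translation":[0,0,0],"spin":0},{"translation":[0,0,0],"spin":0}]' 0.25 ; python3 - <<'E'
from h import *
to([.523,.0096,.022])
for n in ("scene",): cv2.imwrite(f"pics/{n}2.png",cv2.resize(optics.camera(n)[130:290,270:450,::-1],None,fx=4,fy=3.7))
E
```

```text
time: 3.92
ee_pos: [0.5278, -0.0012, 0.0714]
eef_rot: [0.545, 0.452, -0.538, 0.458]
ft_force: [-0.3, 0.1, 0.8]
width: 0.0649
t 3.925 p [ 0.5278 -0.0012  0.0714] F [-0.2643  0.1391  0.7548] Fu 0.09 Fv -0.28 w 0.06490803441394077
x,y,z axes [[0.011941356735763298, -0.0007108878697150711, -0.99992844675894], [0.9848214456535959, -0.17316318730489746, 0.01188405415550775], [-0.17315924514755565, -0.9848928902174318, -0.0013677057735592413]]
cm in tool: [ 4.93 -0.72 -0.98]
spin deg -0.6
spin deg 179.4
```

View pics/scene2.png

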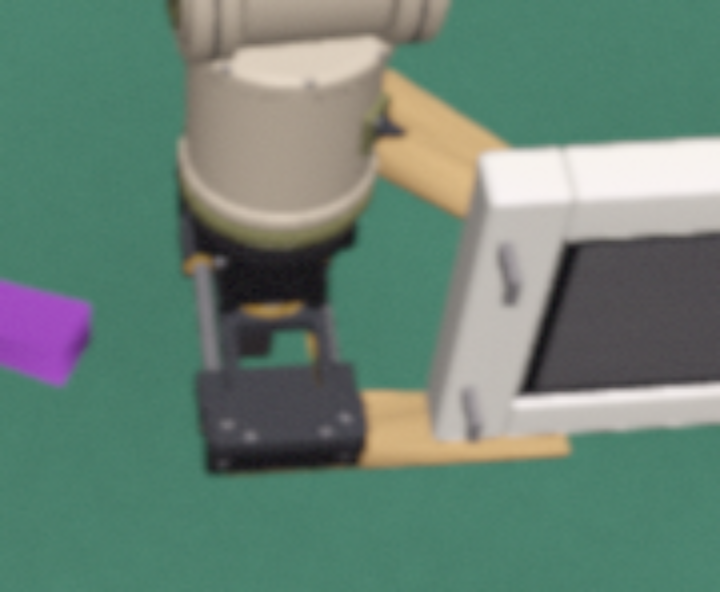

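```bash
python3 -m inch '[{"translation":[0.5,-0.4,-0.6],"spin":-0.6},{"translation":[1.2,-0.2,-0.2],"spin":0},{"translation":[1.2,0,0],"spin":0},{"translation":[1,0,0],"spin":0},{"translation":[0,0,0],"spin":0}]' ; python3 - <<'E'
from h import *
to([.523,.0096,.022])
E
```

```text
time: 4.6
ee_pos: [0.5236, 0.0088, 0.0303]
eef_rot: [0.542, 0.455, -0.535, 0.461]
ft_force: [0.7, -0.5, -0.2]
width: 0.0653
t 4.6 p [0.5236 0.0088 0.0303] F [ 0.6802 -0.4962 -0.2232] Fu -0.38 Fv 0.75 w 0.06532821379568225
x,y,z axes [[0.012746269873692734, -4.6068517259245656e-05, -0.9999187619411884], [0.9868442484490991, -0.16118311310537436, 0.01258703112703663], [-0.1611705987680132, -0.9869245168336594, -0.0020090210074311665]]
cm in tool: [ 0.83 -0.08 -0.07]
spin deg 0.1
spin deg -179.9
```

```bash
python3 -m inch '[{"translation":[0.7,0,0],"spin":0},{"translation":[0.1,0,0],"spin":0},{"translation":[0,0,0],"spin":0}]' 0.25; python3 -c "
from h import *
st()"; python3 -m inch '[{"translation":[0,0,0],"spin":0},{"translation":[0,0,0],"spin":0},{"translation":[0,0,0],"spin":0},{"translation":[0,0,0],"spin":0}]' 0.7 30;python3 -c "
from h import *
to([.523,.0096,.022])"
```

```text
time: 4.97
ee_pos: [0.524, 0.0085, 0.0219]
eef_rot: [0.542, 0.455, -0.535, 0.461]
ft_force: [0.8, -0.2, 0.5]
width: 0.0654
t 4.975 p [0.524  0.0085 0.0219] F [ 0.7553 -0.2463  0.4908] Fu -0.12 Fv 0.79 w 0.0654494285219331
time: 5.48
ee_pos: [0.5243, 0.0085, 0.0224]
eef_rot: [0.543, 0.455, -0.535, 0.461]
ft_force: [0.7, 0.0, -0.8]
width: 0.0382
t 5.475 p [0.5243 0.0085 0.0224] F [ 0.6982  0.0208 -0.8246] Fu 0.13 Fv 0.69 w 0.038227150331656586
x,y,z axes [[0.013784673471702757, 4.177091230561647e-05, -0.9999049860024051], [0.986758654757284, -0.16162452591483426, 0.013596686522848012], [-0.16160860137651734, -0.9868523247568484, -0.0022691591239894227]]
cm in tool: [ 0.04 -0.15 -0.09]
spin deg 0.1
spin deg -179.9
```

```bash
python3 -m inch '[{"translation":[0,0,0.1],"spin":0},{"translation":[0,0,0.2],"spin":0},{"translation":[0,0,0.2],"spin":0}]'; python3 -c "
from h import *
st()"
```

```text
time: 5.85
ee_pos: [0.5242, 0.0079, 0.0225]
eef_rot: [0.543, 0.456, -0.533, 0.461]
ft_force: [0.9, 6.2, -2.3]
width: 0.038
t 5.85 p [0.5242 0.0079 0.0225] F [ 0.8602  6.2082 -2.3328] Fu 6.27 Fv -0.17 w 0.03800723105917721
```

```bash
python3 -m inch '[{"translation":[0,0,0.3],"spin":0},{"translation":[0,0,0.35],"spin":0}]'; python3 -c "
from h import *
st()";  python3 -m inch '[{"translation":[0,0,0.4],"spin":0},{"translation":[0,0,0.4],"spin":0}]'; python3 -c "
from h import *
st()"
```

```text
time: 6.1
ee_pos: [0.5238, 0.0052, 0.0225]
eef_rot: [0.544, 0.458, -0.531, 0.461]
ft_force: [1.8, 7.2, -1.2]
width: 0.0379
t 6.1 p [0.5238 0.0052 0.0225] F [ 1.7684  7.2169 -1.1798] Fu 7.41 Fv 0.57 w 0.03791101288904399
time: 6.35
ee_pos: [0.5231, 0.0011, 0.0225]
eef_rot: [0.544, 0.46, -0.529, 0.461]
ft_force: [2.4, 7.3, -0.3]
width: 0.0378
t 6.35 p [0.5231 0.0011 0.0225] F [ 2.389   7.2917 -0.2731] Fu 7.58 Fv 1.17 w 0.037843203991773544
```

```bash
python3 -m inch '[{"translation":[0,0,0.35],"spin":0},{"translation":[0,0,0.35],"spin":0}]'; python3 -c "
from h import *
to([.523,.0096,.022])"
```

```text
time: 6.6
ee_pos: [0.5227, -0.0022, 0.0225]
eef_rot: [0.544, 0.462, -0.527, 0.461]
ft_force: [0.5, 6.6, -1.5]
width: 0.0375
t 6.6 p [ 0.5227 -0.0022  0.0225] F [ 0.5153  6.6418 -1.4818] Fu 6.64 Fv -0.58 w 0.03751782931152176
x,y,z axes [[0.017549785166103893, 0.016382365518224862, -0.9997117700320683], [0.9887125010200426, -0.1490810926612641, 0.014913689604386271], [-0.14879380150838273, -0.9886892564961709, -0.01881379073268183]]
cm in tool: [ 0.07 -0.14 -1.17]
spin deg 0.8
spin deg -179.2
```

```bash
python3 -m inch '[{"translation":[0,0,0.35],"spin":0.4},{"translation":[0,0,0.35],"spin":0.3}]'; python3 -c "
from h import *
st()";  python3 -m inch '[{"translation":[0,0,0.35],"spin":0.2},{"translation":[0,0,0.35],"spin":0}]'; python3 -c "
from h import *
to([.523,.0096,.022])
cv2.imwrite('pics/s3.png',cv2.resize(optics.camera('scene')[130:290,270:450,::-1],None,fx=4,fy=3.7))"
```

```text
time: 6.85
ee_pos: [0.5219, -0.0052, 0.0225]
eef_rot: [0.547, 0.46, -0.528, 0.457]
ft_force: [0.7, 8.2, 0.3]
width: 0.0378
t 6.85 p [ 0.5219 -0.0052  0.0225] F [0.6586 8.2367 0.3072] Fu 8.23 Fv -0.7 w 0.03781817159447537
time: 7.1
ee_pos: [0.5213, -0.0082, 0.0225]
eef_rot: [0.548, 0.461, -0.527, 0.456]
ft_force: [2.5, 7.5, -0.9]
width: 0.038
t 7.1 p [ 0.5213 -0.0082  0.0225] F [ 2.4755  7.4816 -0.9101] Fu 7.79 Fv 1.22 w 0.03796892388708659
x,y,z axes [[0.018016696123034553, 0.024615408870732047, -0.9995346318697204], [0.9873918338320624, -0.15768243557378436, 0.013914596410851854], [-0.15726654171363907, -0.9871830281957072, -0.02714597023107096]]
cm in tool: [ 0.1  -0.12 -1.78]
spin deg 0.3
spin deg -179.7
```

View pics/s3.png

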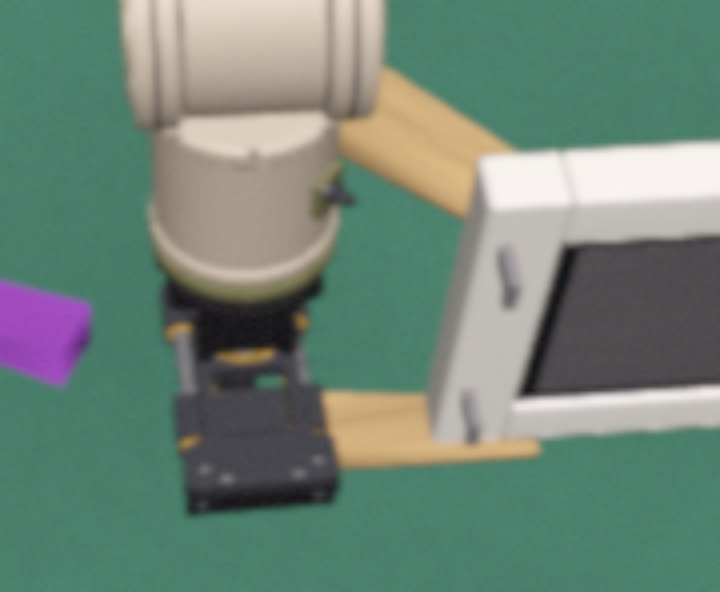

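```bash
for i in 1; do python3 -m inch '[{"translation":[0,0,0.35],"spin":0.2},{"translation":[0,0,0.35],"spin":0.2}]'|sed -n '2p;4p'; done; python3 -m inch '[{"translation":[0,0,0.35],"spin":0.1},{"translation":[0,0,0.35],"spin":0.1}]';python3 -c "
from h import *
to([.523,.0096,.022])"
```

```text
ee_pos: [0.5207, -0.0113, 0.0225]
ft_force: [1.1, 8.7, 0.0]
time: 7.65
ee_pos: [0.5202, -0.0143, 0.0225]
eef_rot: [0.551, 0.462, -0.526, 0.453]
ft_force: [1.5, 8.5, 0.1]
width: 0.0376
t 7.65 p [ 0.5202 -0.0143  0.0225] F [1.5106 8.5202 0.1087] Fu 8.65 Fv 0.1 w 0.037563053627283655
x,y,z axes [[0.018954379323256748, 0.03303723107210266, -0.9992743731666287], [0.9868464449619064, -0.16110474760102206, 0.013392324908622577], [-0.1605454003405804, -0.9863842059073633, -0.035656314531696764]]
cm in tool: [ 0.14 -0.11 -2.4 ]
spin deg 0.2
spin deg -179.8
```

```bash
python3 -m inch '[{"translation":[-0.01,0,0.35],"spin":0.2},{"translation":[-0.01,0,0.35],"spin":0.1}]'|sed -n '2p;4p';  python3 -m inch '[{"translation":[-0.01,0,0.35],"spin":0.1},{"translation":[-0.01,0,0.35],"spin":0.1}]'|sed -n '2p;4p';python3 -m inch '[{"translation":[-0.01,0,0.35],"spin":0.1},{"translation":[-0.01,0,0.35],"spin":0.1}]';python3 -c "
from h import *
to([.523,.0096,.022])"
```

```text
ee_pos: [0.5194, -0.0175, 0.0226]
ft_force: [1.6, 8.2, -1.6]
ee_pos: [0.5188, -0.0207, 0.0225]
ft_force: [1.9, 7.9, -1.4]
time: 8.4
ee_pos: [0.5181, -0.0239, 0.0225]
eef_rot: [0.555, 0.465, -0.524, 0.45]
ft_force: [1.2, 7.6, -1.1]
width: 0.038
t 8.4 p [ 0.5181 -0.0239  0.0225] F [ 1.1892  7.6203 -1.1204] Fu 7.71 Fv -0.07 w 0.037997751345165615
x,y,z axes [[0.019561658200833693, 0.04477426246843125, -0.9988055901669965], [0.986493918616657, -0.16335791123101562, 0.011997556859312697], [-0.1626256131757436, -0.9855503326865899, -0.047365089259556736]]
cm in tool: [ 0.21 -0.06 -3.37]
spin deg 0.0
spin deg -180.0
```

```bash
python3 -c "
from h import *
cv2.imwrite('pics/s4.png',cv2.resize(optics.camera('scene')[190:270,300:430,::-1],None,fx=6,fy=6,interpolation=cv2.INTER_CUBIC))
a=cv2.imread('pics/scene0.png')[190:270,300:430]
cv2.imwrite('pics/s4_0.png',cv2.resize(a,None,fx=6,fy=6,interpolation=cv2.INTER_CUBIC))"
```

```text
(no output)
```

View pics/s4.png

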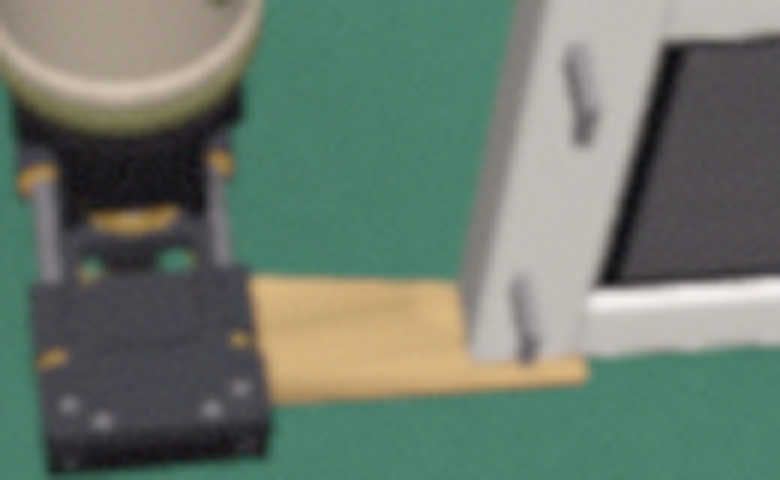

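View pics/s4_0.png

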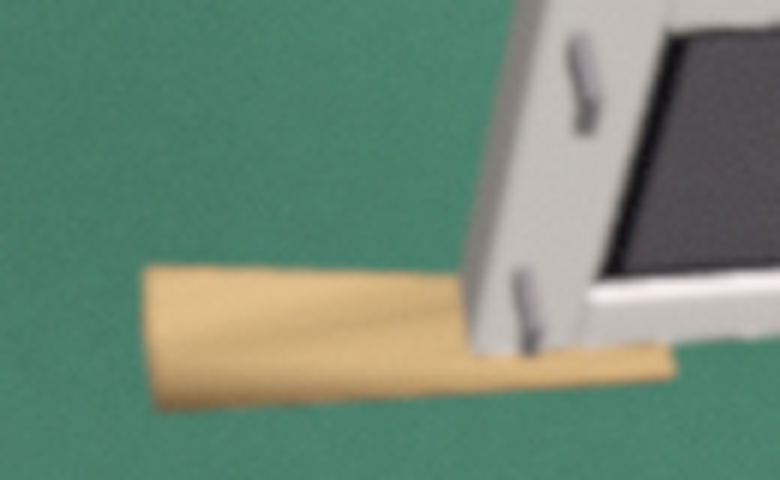

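```bash
cat >> h.py <<'E'
def door():
    # (du,dv) image shift of door's free end vs start in scene and per-mm vertical shift
    a=cv2.imread("pics/scene0.png",0); b=cv2.cvtColor(optics.camera("scene"),cv2.COLOR_RGB2GRAY)
    x0,y0,x1,y1=402,182,500,245
    s=lambda i:cv2.GaussianBlur(i[y0:y1,x0:x1].astype(np.float32),(0,0),1)
    W=cv2.createHanningWindow((x1-x0,y1-y0),cv2.CV_32F)
    d,q=cv2.phaseCorrelate(s(a),s(b),W)
    M=np.eye(2,3,dtype=np.float32)
    cc,M=cv2.findTransformECC(s(a),s(b),M,cv2.MOTION_TRANSLATION)
    p=proj("scene",[[.55,.15,.1],[.55,.15,.099],[.551,.15,.1]])
    g=p[1]-p[0]; print("door shift px",np.array(d),M[:,2],"ecc",round(cc,4),"px/mm down",g,"px/mm +x",p[2]-p[0],"=> mm down",round(M[1,2]/g[1],2))
E
python3 -c "
from h import *
door()"
```

```text
door shift px [-0.4936  1.4381] [-0.4579  1.5236] ecc 0.9883 px/mm down [-0.0831  0.2803] px/mm +x [0.17   0.3895] => mm down 5.44
```

```bash
python3 -m inch '[{"translation":[-0.01,0,0.35],"spin":0.1},{"translation":[-0.01,0,0.35],"spin":0.1}]'|sed -n '2p;4p';  python3 -m inch '[{"translation":[-0.01,0,0.35],"spin":0.1},{"translation":[-0.01,0,0.35],"spin":0.1}]'|sed -n '2p;4p';python3 -c "
from h import *
to([.523,.0096,.022]); door()"
```

```text
ee_pos: [0.5174, -0.0278, 0.0225]
ft_force: [-0.4, 3.7, 0.9]
ee_pos: [0.5165, -0.035, 0.0226]
ft_force: [-0.0, 0.9, 2.0]
t 9.0 p [ 0.5165 -0.035   0.0226] F [-0.0168  0.8928  1.9759] Fu 0.88 Fv -0.16 w 0.03785587934657131
x,y,z axes [[0.020385871669175493, 0.047734301045699035, -0.9986520178420343], [0.9858614242991177, -0.16712258030016588, 0.012136524738577514], [-0.1663179735182082, -0.984779914324766, -0.050466345491856385]]
cm in tool: [ 0.29 -0.11 -4.5 ]
spin deg -0.2
spin deg 179.8
door shift px [-0.2635  1.2149] [-0.4956  1.6249] ecc 0.9982 px/mm down [-0.0831  0.2803] px/mm +x [0.17   0.3895] => mm down 5.8
```

```bash
python3 -m inch '[{"translation":[-0.01,0,0.3],"spin":-0.1},{"translation":[0,0,0],"spin":0},{"translation":[0,0,0],"spin":0},{"translation":[0,0,0],"spin":0}]';python3 -c "
from h import *
to([.523,.0096,.022]); door()
cv2.imwrite('pics/s5.png',cv2.resize(optics.camera('scene')[190:270,300:430,::-1],None,fx=6,fy=6,interpolation=cv2.INTER_CUBIC))"
```

```text
time: 9.55
ee_pos: [0.5158, -0.0397, 0.0226]
eef_rot: [0.556, 0.464, -0.524, 0.448]
ft_force: [0.1, -0.2, 1.1]
width: 0.0378
t 9.55 p [ 0.5158 -0.0397  0.0226] F [ 0.1145 -0.2483  1.1315] Fu -0.23 Fv 0.15 w 0.0378306306616105
x,y,z axes [[0.02056800302005729, 0.046826284392968764, -0.998691271786089], [0.9858411143816448, -0.16721834175416234, 0.012462879913766989], [-0.16641590803322776, -0.9848072528525249, -0.04960262374652474]]
cm in tool: [ 0.31 -0.12 -4.98]
spin deg -0.2
spin deg 179.8
door shift px [-0.4953  1.4352] [-0.5006  1.6197] ecc 0.9982 px/mm down [-0.0831  0.2803] px/mm +x [0.17   0.3895] => mm down 5.78
```

View pics/s5.png

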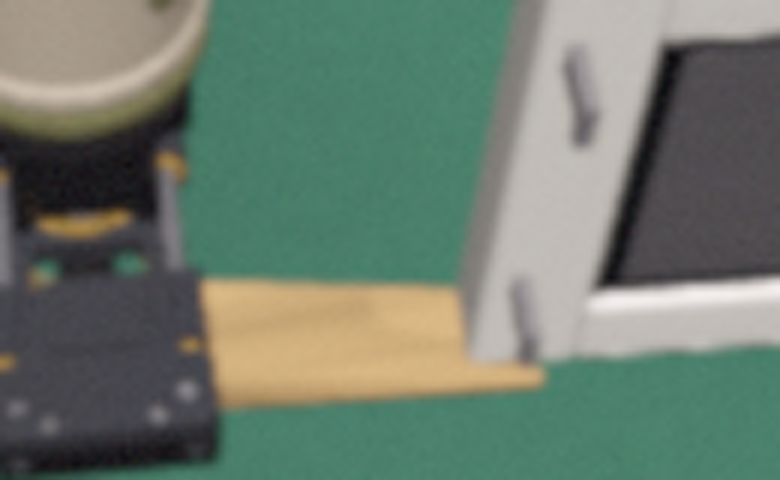

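```bash
python3 -m inch '[{"translation":[0.02,0,-0.3],"spin":-0.2},{"translation":[0.02,0,-0.3],"spin":0},{"translation":[0,0,0],"spin":0}]'; python3 -m inch '[{"translation":[0.01,0,-0.2],"spin":0},{"translation":[0.0,0,0],"spin":0}]';python3 -c "
from h import *
to([.523,.0096,.022]); door()"
```

```text
time: 10.02
ee_pos: [0.5168, -0.0341, 0.0226]
eef_rot: [0.555, 0.465, -0.523, 0.449]
ft_force: [-0.4, -0.4, 2.1]
width: 0.0379
time: 10.28
ee_pos: [0.5172, -0.0319, 0.0226]
eef_rot: [0.555, 0.465, -0.523, 0.449]
ft_force: [0.1, 0.1, 2.2]
width: 0.0378
t 10.275 p [ 0.5172 -0.0319  0.0226] F [0.0886 0.0672 2.2257] Fu 0.08 Fv 0.08 w 0.037801125981273595
x,y,z axes [[0.020488298313013048, 0.04596701598697667, -0.9987328286751618], [0.9864208663101512, -0.16374554258063176, 0.012699283165015784], [-0.16295430077223405, -0.9854310887759872, -0.04869769125538423]]
cm in tool: [ 0.26 -0.11 -4.18]
spin deg 0.0
spin deg -180.0
door shift px [-0.3775  1.4523] [-0.5029  1.6187] ecc 0.9982 px/mm down [-0.0831  0.2803] px/mm +x [0.17   0.3895] => mm down 5.78
```

```bash
for k in 1; do python3 -m inch '[{"translation":[0.01,0,-0.2],"spin":0}]'|sed -n '2p;4p'; python3 -m inch '[{"translation":[0.01,0,-0.2],"spin":0}]'|sed -n '2p;4p'; python3 -m inch '[{"translation":[0.01,0,-0.2],"spin":0}]'|sed -n '2p;4p'; done; python3 -c "
from h import *
st();door()"
```

```text
ee_pos: [0.5175, -0.0302, 0.0226]
ft_force: [-0.6, -1.8, 2.5]
ee_pos: [0.5177, -0.0283, 0.0225]
ft_force: [-0.7, -2.0, 2.3]
ee_pos: [0.518, -0.0269, 0.0226]
ft_force: [-2.4, -6.6, 4.4]
t 10.7 p [ 0.518  -0.0269  0.0226] F [-2.3552 -6.6253  4.3564] Fu -6.92 Fv -1.24 w 0.03805182353564715
door shift px [-0.2894  1.64  ] [-0.4928  1.6287] ecc 0.9981 px/mm down [-0.0831  0.2803] px/mm +x [0.17   0.3895] => mm down 5.81
```

```bash
python3 -m inch '[{"translation":[0,0,-0.2],"spin":0}]'; python3 -c "
from h import *
st();door()"
```

```text
time: 10.88
ee_pos: [0.518, -0.0265, 0.0225]
eef_rot: [0.555, 0.464, -0.525, 0.45]
ft_force: [-2.1, -9.2, 2.1]
width: 0.0374
t 10.875 p [ 0.518  -0.0265  0.0225] F [-2.0562 -9.2101  2.0702] Fu -9.42 Fv -0.52 w 0.03744101381085737
door shift px [-0.4407  1.6011] [-0.5189  1.6238] ecc 0.9982 px/mm down [-0.0831  0.2803] px/mm +x [0.17   0.3895] => mm down 5.79
```

```bash
python3 -m inch '[{"translation":[0,0,0],"spin":0}]'|sed -n '2p;4p'; python3 -m inch '[{"translation":[0,0,0],"spin":0},{"translation":[0,0,0],"spin":0},{"translation":[0,0,0],"spin":0},{"translation":[0,0,0],"spin":0}]' 0.25; python3 -c "
from h import *
st();door()
cv2.imwrite('pics/s6.png',cv2.resize(optics.camera('scene')[190:270,300:430,::-1],None,fx=6,fy=6,interpolation=cv2.INTER_CUBIC))"
```

```text
ee_pos: [0.518, -0.0265, 0.0225]
ft_force: [0.3, 1.2, 2.7]
time: 11.55
ee_pos: [0.5178, -0.0247, 0.0221]
eef_rot: [0.555, 0.464, -0.524, 0.449]
ft_force: [0.0, -0.9, -0.5]
width: 0.0638
t 11.55 p [ 0.5178 -0.0247  0.0221] F [ 0.0193 -0.933  -0.4556] Fu -0.92 Fv 0.17 w 0.06384491780885815
door shift px [-0.4058  1.5354] [-0.5253  1.6213] ecc 0.9982 px/mm down [-0.0831  0.2803] px/mm +x [0.17   0.3895] => mm down 5.78
```

View pics/s6.png

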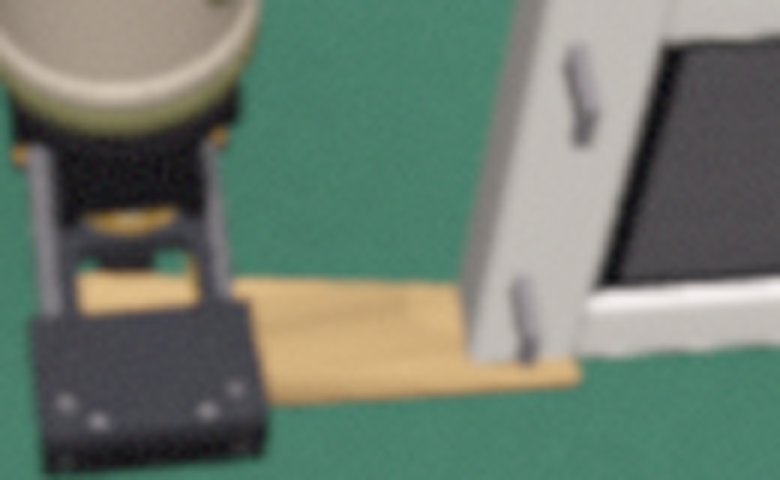

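```bash
python3 -m inch '[{"translation":[0,0,0],"spin":0},{"translation":[0,0,0],"spin":0},{"translation":[0,0,0],"spin":0},{"translation":[0,0,0],"spin":0}]' 0.7 25|sed -n '2p;4p'; python3 -c "
from h import *
st();door()"; python3 -m inch '[{"translation":[0,0,-0.15],"spin":0}]'|sed -n '2p;4p'; python3 -c "
from h import *
st();door()"
```

```text
ee_pos: [0.5179, -0.0248, 0.0222]
ft_force: [0.2, 0.0, -0.2]
t 12.15 p [ 0.5179 -0.0248  0.0222] F [ 0.193   0.0044 -0.1769] Fu 0.04 Fv 0.19 w 0.0376235079404311
door shift px [-0.2641  1.5014] [-0.5     1.6217] ecc 0.9982 px/mm down [-0.0831  0.2803] px/mm +x [0.17   0.3895] => mm down 5.79
ee_pos: [0.518, -0.0245, 0.0222]
ft_force: [-1.5, -7.6, -1.1]
t 12.325 p [ 0.518  -0.0245  0.0222] F [-1.4538 -7.6468 -1.1042] Fu -7.78 Fv -0.19 w 0.03803457328774457
door shift px [-0.3281  1.4986] [-0.4994  1.6203] ecc 0.9982 px/mm down [-0.0831  0.2803] px/mm +x [0.17   0.3895] => mm down 5.78
```

The push rose to 7.8 N within 0.3 mm, with the door not raised: it is biting. Release and retreat upward.

```bash
python3 -m inch '[{"translation":[0,0,-0.08],"spin":0},{"translation":[0,0,0],"spin":0},{"translation":[0,0,0],"spin":0},{"translation":[0,0,0],"spin":0}]' 0.25; python3 -c "
from h import *
st();door()"; python3 -m inch '[{"translation":[-1,0,0],"spin":0},{"translation":[-2,0,0],"spin":0},{"translation":[-3,0,0.5],"spin":0},{"translation":[-4,0,1],"spin":0},{"translation":[-4,0,2],"spin":0},{"translation":[-3,0,3],"spin":0},{"translation":[0,0,3],"spin":0},{"translation":[0,0,0],"spin":0},{"translation":[0,0,0],"spin":0},{"translation":[0,0,0],"spin":0}]';python3 -c "
from h import *
st();door()
a=optics.camera('scene')[:,:,::-1]; cv2.imwrite('pics/f.png',a)
cv2.imwrite('pics/s7.png',cv2.resize(a[190:270,300:430],None,fx=6,fy=6,interpolation=cv2.INTER_CUBIC))"
```

```text
time: 12.88
ee_pos: [0.5182, -0.0227, 0.0222]
eef_rot: [0.555, 0.464, -0.524, 0.449]
ft_force: [0.3, 0.3, 0.3]
width: 0.0638
t 12.875 p [ 0.5182 -0.0227  0.0222] F [0.3331 0.2537 0.3236] Fu 0.3 Fv 0.29 w 0.06376656264149257
door shift px [-0.3712  1.5085] [-0.5214  1.6229] ecc 0.9982 px/mm down [-0.0831  0.2803] px/mm +x [0.17   0.3895] => mm down 5.79
time: 14.18
ee_pos: [0.4988, -0.1266, 0.1986]
eef_rot: [0.556, 0.463, -0.523, 0.45]
ft_force: [-0.5, -1.3, -0.7]
width: 0.0653
t 14.175 p [ 0.4988 -0.1266  0.1986] F [-0.5155 -1.2823 -0.7121] Fu -1.35 Fv -0.3 w 0.06531350463933872
door shift px [-0.3917  1.392 ] [-0.5071  1.629 ] ecc 0.9982 px/mm down [-0.0831  0.2803] px/mm +x [0.17   0.3895] => mm down 5.81
```

View pics/s7.png

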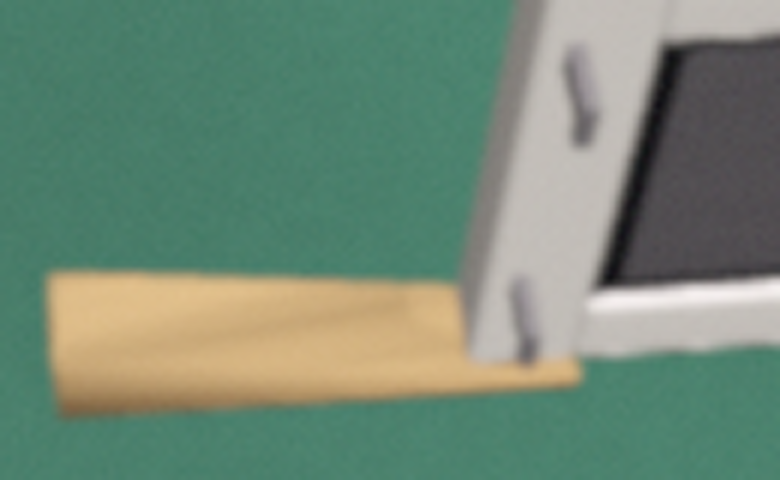

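View pics/f.png

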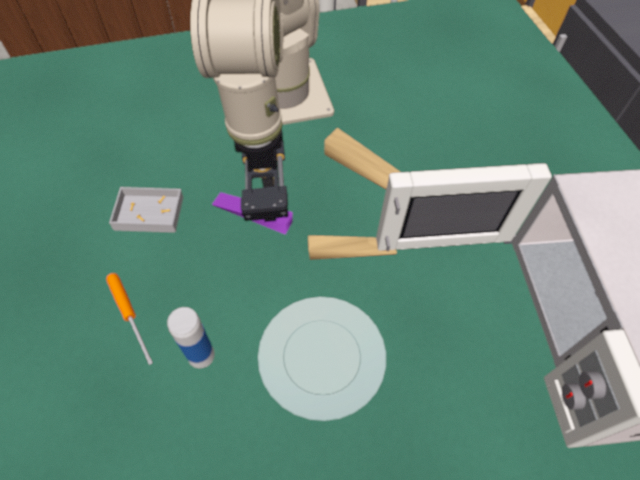

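The wedge lies flat and in line with the door. In the crop its thin end is at (580,372), unchanged since the bite. The gripper is clear of everything, the door sits down, and the bystanders are where they were.

```bash
python3 -c "
from bench import close_job
print(close_job())"
```

```text
the job is handed in; nothing more can be done
None
```

The wedge is back under the door and gripping. The door is down on its hinge, and I handed the job in at about 14 s of the 51 s allowed. No verdict came back.

- **Drawing back:** I gripped the wedge near its thick end and worked it back about 2–3 mm at a time against 6–9 N. After about 37 mm the pull dropped to under 1 N. I drew it about 49 mm back in all and held it there for about half a second. In the scene image the door came down about 5.8 mm and stopped there, with no visible swing.
- **Pushing in:** The wedge slid freely at about 2 N, then bit within 2 mm. The push briefly peaked at 9.4 N, slightly above the snug range.
- **Bite check:** I let go, gripped it again and gave one more push. It rose straight to 7.8 N within 0.3 mm of travel.
- **Last checks:** After I let go and backed off, the image still showed the door 5.8 mm down, so it was not raised. The wedge was flat and in line with the door, the gripper was clear, and the bystanders had not visibly moved.
- **Not measured directly:** That the wedge carries at least 2 N comes only from those pushes. The tool also tilted about 3° during the pull; the wedge itself stayed flat.

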